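# Tip a counting chamber out of its slide tray

## Robot

A 7-joint arm with a two-finger parallel gripper is mounted at the origin on the work surface. World frame = base frame: x ahead of the robot, y to its left, z up, the work surface at z = 0. Lengths are in m, angles in rad, forces in N, time in s.
With the tool pointing down it reaches from about 0.375 to 0.925 m from the base axis. Payload 3.1 kg.
Tool frame: the origin (TCP) lies between the finger pads; the fingertips stand 19 mm ahead of it and the grasp point (between the pads) is the TCP; z points along the fingers, y is the direction in which the jaws open and shut (so a half turn about z gives the same grasp; the last joint's range is limited). The gripper opens to 85 mm and grips with 20 to 120 N. Pads are 22 mm wide; open, the fingers measure 114 mm over their backs; the gripper's body (76 mm by 85 mm) begins 54 mm behind the grasp point. The pads swing forward as they close: fully open they stand 13 mm farther back than shut.
Start: joints at [1.245, 0.383, 0.044, 1.598, -0.018, 1.161, -0.05], TCP at [0.147, -0.633, 0.222] pointing down, gripper open.
Joint ranges: [-2.61, 2.61], [-0.41, 2.15], [-1.48, 1.57], [0, 2.5], [-1.57, 4.71], [0.05, 1.97], [-2.85, 2.85]. Speed limits (rad/s): [2.79, 2.79, 3.14, 3.14, 3.14, 3.14, 3.14].

## Interface

Orientations are given as a unit quaternion [x, y, z, w].
In Python, from bench import move_ptp, movel, move_j, move_gripper, pause, inverse_kinematics, read_camera, camera_params, MotionError, sign_off, look_for, tip_of, read_time_s, read_qpos, read_joint_vel, read_effort, read_eef_pos, read_tcp_rot, read_ft_force, read_ft_torque, read_finger_gap gives the robot as it stands. Calls block until the motion is done:
- move_ptp(position, orientation): joint-space move of the TCP to a pose.
- movel(position, orientation=None, speed=0.15): straight line of the TCP; orientation=None keeps the orientation; speed is the mean speed in m/s.
- move_j(angles): joint-space move.
- move_gripper(opening, effort=None): finger opening in m; effort is the grip in N (None keeps the last); returns when the fingers have stopped.
- pause(seconds).
- inverse_kinematics(position, orientation): joint angles nearest the present ones, or None.
- read_camera(name): name is "scene" or "top" or "wrist"; returns the picture (400x640x3 uint8, red, green, blue); there is no depth.
- camera_params(name): a dict with "K" (3x3 intrinsics, pixels), "camera_from_world" (4x4, takes a point from world to camera coordinates). Camera axes: x right, y down, z forward; pixel columns grow to the right and rows downward; lengths in m; the calibration is good to about 2 mm. The wrist camera is an equidistant fisheye: a pixel r from the principal point sees the ray r / f radians off the axis. A picture is of the moment at which its call begins: read the wrist's pose just before it. camera_params takes no time and is no camera call; for the wrist camera it gives the pose at the moment of the call.
A pose or a line that the arm cannot do raises MotionError and nothing moves.
- sign_off(): hands the job in, once; it reports no verdict.
Trained networks look in the newest picture that a camera, given by its name, has taken for a name from the list of things; names that differ only in an ending like _2 or _b are one class to them, and where a whole thing is asked for, a point or a joint stands for the part that bears it (a point fixed in the world has none). Each returns a list of dicts, best first, with "confidence" (0 to 1); they miss things now and then, are a little off and sometimes report something else, mostly with a low value. They report only what shows in the picture. A call takes as long as a camera call.
- look_for(camera, name): "at" ([column, row] in pixels, amid what is visible of it).
- tip_of(camera, name): "at" ([column, row] in pixels: a listed point, or the origin of a listed thing).
Readings, each from a call of its own:
- read_time_s(): time.
- read_qpos(): joint angles.
- read_joint_vel(): joint speeds.
- read_effort(): joint torques, N m.
- read_eef_pos(): TCP position.
- read_tcp_rot(): TCP orientation.
- read_ft_force(): force on the tool from outside, world axes, zero at the start.
- read_ft_torque(): the same for the moment, N m.
- read_finger_gap(): finger opening in m.
Only numpy, scipy, OpenCV 4.12 (cv2) and the standard library are available. Lean on these libraries where they do the work, as an engineer would, in place of code of your own. Each camera call takes 0.05 s, during which the arm holds its last target.

## Task

Take the blue-banded glass counting chamber out of its bay in the slide tray: press its plain end down into the finger well so that the banded end tips up, and ease it along the bay until the banded end sticks out beyond the rim. Then lift it out and lay it face up and level across the two rods of the humid box, centred on them and lengthwise of the box, and let go. It is glass: a few newtons will do, so never press or knock it hard against the tray or the rods, and leave the other two chambers, the timer and the oil bottle where they are.

Things in the scene. Friction and masses are not known exactly. Their poses are not given: they have to be found in the camera images.
- chamber: the counting chamber to move: loose glass plate 76 x 35 x 4 mm, about 27 g. Origin: centre of its underside; x along its length towards the end with the 15 mm wide blue band; z out of its ruled face. Starts flat in one of the tray's bays, blue end at the rim (x along the tray's x), 1.5 mm play on every side, its top 1 mm below the tray's top
- chamber_lift (a point): point on the chamber: middle of the lower edge of its blue end, 38 mm along x from the chamber's origin
- tray: dark rigid plastic slide tray, fixed, 92 (x) x 174 (y) x 20 mm high. Origin: centre of its underside; z up. Notched side at -x, closed rim at +x. Three bays open at the top, each 38 mm wide (y), from x = -39.5 to +39.5 mm, centred at y = -58, 0, +58 mm. Bay floor: a ledge 15 mm above the bench from x = -6 to +39.5 mm; from x = -39.5 to -6 mm the finger well, 7 mm above the bench
- tray_ledge (a point): on the tray at x = -6, z = 15 mm, middle bay: edge of the ledge, on which a chamber rocks. Its plain end reaches 32 mm over the well; pressed, it sinks until it meets the well's hard floor (8 mm below the ledge); let go, it falls back. Light glass: a finger drags it along only while pressing its end on that floor with a few newtons (plastic-glass friction about 0.6)
- tray_notch (a point): on the tray at x = -46, z = 11.5 mm, middle bay: sill of the notch, the 30 mm wide gap between two 20 mm high stops (x = -46 to -39.5 mm) that hold the chamber's corners: room for fingertips above the sill. Dragged to +x, a tipped chamber steepens and the pressed spot rises 2 to 4 mm against the hard floor; the level pull loads the glass too, so follow the whole force, not the depth
- tray_rim (a point): on the tray at x = 46, y = 0, z = 20 mm: outer top edge of the rim, which closes the bays from x = 39.5 to 46 mm, 5 mm above the ledge. Dragged about 16 mm to +x while tipped, then let down, the chamber stays propped between ledge and rim about 6 degrees nose up, its blue end out over the rim, free to be gripped by its long edges just above the tray's top
- humid_box: shallow pale dish, fixed, 150 mm (x) x 110 mm (y), walls 18 mm high, a white pad inside; two rigid steel rods of 6 mm diameter lie across its walls along y at x = -15 and +15 mm, 116 mm long, tops 24 mm above the bench. Origin: centre of its underside; x along its 150 mm length, z up
- bridge (a point): point midway between the two rods, level with their tops, 24 mm above the humid box's origin: where the middle of the chamber's underside belongs
- red_chamber: bystander: same glass chamber with a red band, in another bay of the tray; same frame as the blue one
- green_chamber: bystander: same glass chamber with a green band, in another bay of the tray; same frame as the blue one
- timer: bystander: loose white mechanical timer, 35 x 62 x 55 mm high; origin at the centre of its underside
- oil_bottle: bystander: loose small amber bottle, 28 mm diameter, 62 mm high; origin at the centre of its underside

How it is judged:
By the outcome, as a careful person would: the job done as asked, in the order asked, and still so for the second after the job is handed in, with the robot touching nothing.
It also fails if it takes over 72 s, if anything falls off the work surface, if the arm or the gripper's body presses on something with over 40 N, if the wrist force passes 120 N, or if a joint passes its speed limit or range.

## Working session

There is one attempt and no reset: what is moved stays moved. The work goes in short steps, each a Python script; the robot and the scene stay as the last script left them, time stands still between calls to the robot, and variables do not carry over. Pictures are saved under pics/ and viewed, and the job is handed in when it is done.

```bash
ls; mkdir -p pics; cat > h.py <<'E'
import numpy as np, cv2
from bench import *
def save(img,name): cv2.imwrite('pics/'+name,cv2.cvtColor(img,cv2.COLOR_RGB2BGR))
def ray(cam,uv,P=None):
    P=P or camera_params(cam); K=np.array(P['K']); T=np.array(P['camera_from_world'])
    x=(uv[0]-K[0,2])/K[0,0]; y=(uv[1]-K[1,2])/K[1,1]
    if cam=='wrist':
        r=np.hypot(x,y); s=np.sin(r)/r if r>1e-9 else 1; d=np.array([x*s,y*s,np.cos(r)])
    else: d=np.array([x,y,1.])
    R=T[:3,:3]; o=-R.T@T[:3,3]; return o,R.T@d
def onz(cam,uv,z,P=None):
    o,d=ray(cam,uv,P); return o+d*(z-o[2])/d[2]
def proj(cam,p,P=None):
    P=P or camera_params(cam); K=np.array(P['K']); T=np.array(P['camera_from_world'])
    c=T[:3,:3]@np.asarray(p)+T[:3,3]
    if cam=='wrist':
        t=np.arctan2(np.hypot(c[0],c[1]),c[2]); n=np.hypot(c[0],c[1])+1e-12
        return np.array([K[0,0]*c[0]/n*t+K[0,2],K[1,1]*c[1]/n*t+K[1,2]])
    return np.array([K[0,0]*c[0]/c[2]+K[0,2],K[1,1]*c[1]/c[2]+K[1,2]])
E
python3 - <<'E'
from h import *
print(read_time_s(),read_eef_pos(),read_tcp_rot(),read_finger_gap(),read_ft_force())
for c in ['scene','top','wrist']:
    save(read_camera(c),c+'0.png'); 
    P=camera_params(c); print(c,np.round(P['K'],1).tolist(),np.round(P['camera_from_world'],3).tolist())
z={'chamber':.019,'chamber_lift':.015,'tray':0,'tray_ledge':.015,'tray_notch':.0115,'tray_rim':.02,'humid_box':0,'bridge':.024,'red_chamber':.015,'green_chamber':.015,'timer':0,'oil_bottle':0}
for n in z:
    for c in ['top','scene']:
        r=tip_of(c,n)[:2]
        print(n,c,[(np.round(q['at'],1).tolist(),round(q['confidence'],2),np.round(onz(c,q['at'],z[n]),4).tolist()) for q in r])
print(read_time_s())
E
```

```text
pics
0.0 [ 0.14655517 -0.63225591  0.22027486] [ 9.93512908e-01  1.13711593e-01 -2.33208321e-04 -1.31176435e-03] 0.08562250716899297 [-0.32884151  0.01312901 -0.8279119 ]
scene [[373.8, 0.0, 321.4], [0.0, 373.8, 201.4], [0.0, 0.0, 1.0]] [[0.665, 0.746, -0.023, -0.378], [0.474, -0.445, -0.76, -0.258], [-0.577, 0.495, -0.65, 1.145], [0.0, 0.0, 0.0, 1.0]]
top [[514.0, 0.0, 323.3], [0.0, 514.0, 200.2], [0.0, 0.0, 1.0]] [[0.027, -1.0, 0.011, -0.017], [-0.996, -0.028, -0.084, 0.584], [0.085, -0.008, -0.996, 0.924], [0.0, 0.0, 0.0, 1.0]]
wrist [[309.7, 0.0, 319.4], [0.0, 309.7, 200.8], [0.0, 0.0, 1.0]] [[0.226, -0.974, -0.002, -0.65], [-0.922, -0.214, 0.323, -0.042], [-0.315, -0.071, -0.946, 0.38], [0.0, 0.0, 0.0, 1.0]]
chamber top [([197.9, 228.3], 0.88, [0.5263, 0.229, 0.019]), ([272.1, 114.7], 0.64, [0.7434, 0.1, 0.019])]
chamber scene [([373.9, 150.4], 0.58, [0.5152, 0.2263, 0.019])]
chamber_lift top [([229.9, 237.7], 0.73, [0.5107, 0.1701, 0.015]), ([216.8, 263.7], 0.38, [0.4624, 0.1921, 0.015])]
chamber_lift scene [([387.8, 158.5], 0.61, [0.5596, 0.2286, 0.015]), ([349.0, 150.2], 0.36
[... 848 characters left out ...]
0])]
bridge top [([428.0, 220.7], 0.76, [0.5519, -0.1947, 0.024])]
bridge scene [([238.1, 232.9], 0.91, [0.5362, -0.1875, 0.024])]
red_chamber top []
red_chamber scene [([338.0, 164.1], 0.59, [0.4922, 0.1228, 0.015])]
green_chamber top [([223.0, 240.3], 0.75, [0.5056, 0.1826, 0.015]), ([273.1, 112.3], 0.57, [0.7491, 0.0987, 0.015])]
green_chamber scene [([356.9, 158.0], 0.68, [0.5054, 0.1751, 0.015])]
timer top [([272.1, 112.8], 0.8, [0.7519, 0.102, 0.0])]
timer scene [([414.2, 224.2], 0.56, [0.7401, 0.1027, 0.0])]
oil_bottle top [([257.0, 248.8], 0.67, [0.4915, 0.121, 0.0]), ([353.9, 292.7], 0.5, [0.4149, -0.0626, 0.0])]
oil_bottle scene [([256.0, 183.6], 0.84, [0.4011, -0.0581, 0.0])]
1.35
```

View pics/top0.png

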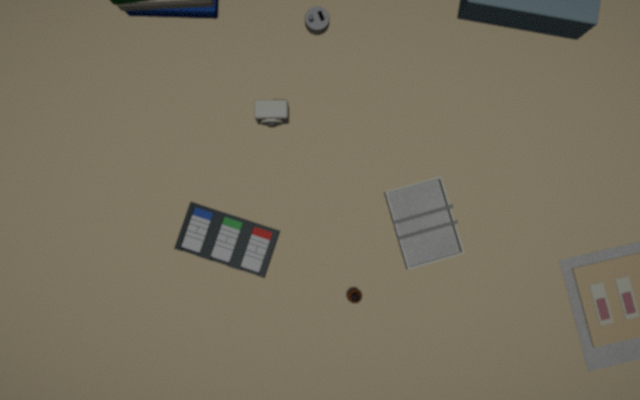

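View pics/scene0.png

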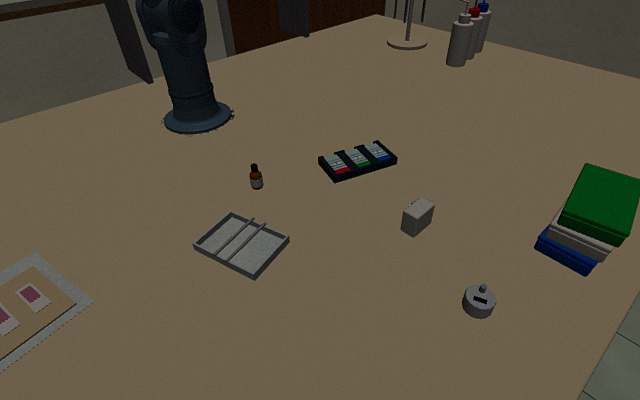

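The top view shows the tray at about pixels (176–279, 203–276), with blue in the left bay at (197, 230). The box is at (423, 222), the timer at (271, 112) and the bottle at (354, 295). Next I'll take close wrist views of the tray and the box.

```bash
cat > a.py <<'E'
from h import *
from scipy.spatial.transform import Rotation as R
c=[onz('top',p,.02)[:2] for p in [(190,203),(279,233),(264,276),(176,247)]]
print(np.round(c,4)); 
ctr=np.mean(c,0); ey=(c[0]-c[1]+c[3]-c[2]); ang=np.arctan2(ey[1],ey[0])-np.pi/2
print(ctr,np.degrees(ang), np.linalg.norm(ey)/2)
P=camera_params('wrist');T=np.array(P['camera_from_world']); Rt=R.from_quat(read_tcp_rot()).as_matrix()
o=-T[:3,:3].T@T[:3,3]; print('cam in tool',Rt.T@(o-read_eef_pos()), '\n',Rt.T@T[:3,:3].T)
for yaw in (ang,ang+np.pi):
    q=(R.from_euler('z',yaw)*R.from_euler('x',np.pi)).as_quat()
    for p in ([.48,.19,.2],[.53,.17,.2],[.46,.2,.2]):
        print(np.degrees(yaw),p,inverse_kinematics(p,q))
    for l in (-30,30):
        ql=(R.from_euler('z',yaw)*R.from_euler('x',np.pi)*R.from_euler('y',l,degrees=True)).as_quat()
        print(l,R.from_quat(ql).as_matrix()[:,2],inverse_kinematics([.49,.24,.05],ql))
E
python3 a.py
```

```text
[[0.5726 0.2455]
 [0.5218 0.0793]
 [0.4426 0.104 ]
 [0.491  0.2672]]
[0.50697608 0.17400248] -16.759370144778714 0.17199076333505636
cam in tool [ 0.08268682  0.00077109 -0.15191629] 
 [[-2.65503770e-04 -9.46419316e-01 -3.22940253e-01]
 [ 9.99999942e-01 -3.19693222e-04  1.14758336e-04]
 [-2.11851316e-04 -3.22940204e-01  9.46419347e-01]]
-16.759370144778714 [0.48, 0.19, 0.2] [ 0.58215518  0.39640076 -1.2201765   1.89710849  0.4113299   1.13590147
 -2.65623468]
-16.759370144778714 [0.53, 0.17, 0.2] [ 0.43441673  0.3914448  -0.98318471  1.81049598  0.35839462  1.13193036
 -2.53309386]
-16.759370144778714 [0.46, 0.2, 0.2] [ 0.57835145  0.3534527  -1.22815176  1.92918896  0.37111376  1.11743217
 -2.66122919]
-30 [-0.47876211  0.14417643 -0.8660254 ] [ 0.12104391  0.78048066 -0.65005847  1.62421567  0.09372821  1.25662556
 -2.37568239]
30 [ 0.47876211 -0.14417643 -0.8660254 ] [ 0.26071989  0.76583226 -1.24604995  2.1906289   1.5087357   1.16081299
  2.55575159]
163.24062985522127 [0.48, 0.19, 0.2] [ 0.68639203  0.55922764 -1.42572052  1.89464979  0.59286998  1.22126627
  0.33781543]
163.24062985522127 [0.53, 0.17, 0.2] [ 0.52596797  0.45423048 -1.11884088  1.80740954  0.44454128  1.16263177
  0.54192379]
163.24062985522127 [0.46, 0.2, 0.2] [ 0.7035496   0.56622202 -1.48203518  1.92649465  0.60389444  1.22550346
  0.28671616]
-30 [ 0.47876211 -0.14417643 -0.8660254 ] [-0.06668594  0.47381119 -0.82219891  2.20091445  1.2972407   0.83586685
 -0.5520669 ]
30 [-0.47876211  0.14417643 -0.8660254 ] [ 0.29213897  0.90383579 -0.92495564  1.61567393  0.31231422  1.30263568
  0.59617714]
```

View pics/wrist0.png

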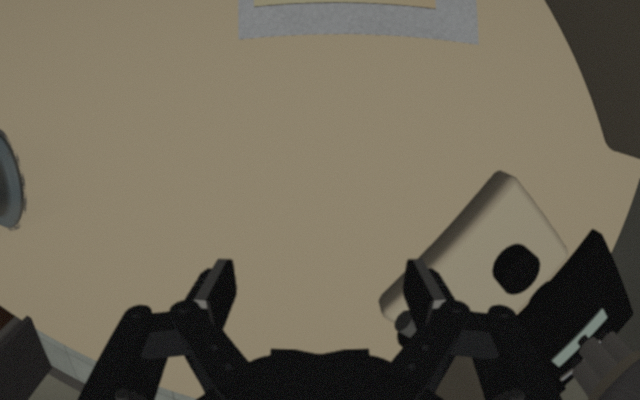

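```bash
cat >> h.py <<'E'
from scipy.spatial.transform import Rotation as R
def quat(yaw,lean=0): # yaw: world angle of tray x (tool x = tray -x); lean deg: hand leans to tray -x
    return (R.from_euler('z',yaw+np.pi)*R.from_euler('x',np.pi)*R.from_euler('y',-lean,degrees=True)).as_quat()
class F:
    def __init__(s,o,yaw): s.o=np.array([o[0],o[1],0.]); s.yaw=yaw; s.M=R.from_euler('z',yaw).as_matrix()
    def w(s,p): return s.o+s.M@np.asarray(p,float)
    def l(s,p): return s.M.T@(np.asarray(p)-s.o)
E
python3 - <<'E'
from h import *
t=F([.507,.174],np.radians(-16.8))
print(read_time_s())
move_ptp(t.w([.03,.02,.15]),quat(t.yaw)); 
P=camera_params('wrist');im=read_camera('wrist');save(im,'w1.png');print(read_time_s(),read_eef_pos(),read_ft_force())
print(repr(P))
for n in ['chamber_lift','chamber','tray','tray_ledge','tray_rim','tray_notch']:
    for r in tip_of('wrist',n)[:2]: print(n,r)
for p in [(-.046,-.087,.02),(.046,-.087,.02),(.046,.087,.02),(-.046,.087,.02)]: print(proj('wrist',t.w(p),P))
E
```

```text
1.35
4.5833 [0.54196228 0.18335642 0.14984143] [-0.64245094  0.73681564 -0.29333286]
{'K': array([[309.70691629,   0.        , 319.40625741],
       [  0.        , 309.70691629, 200.81857391],
       [  0.        ,   0.        ,   1.        ]]), 'camera_from_world': array([[ 0.29138237,  0.9566056 , -0.00143   , -0.33204361],
       [ 0.90607172, -0.27550968,  0.3211362 , -0.45917969],
       [ 0.3068067 , -0.09486911, -0.94703194,  0.16339377],
       [ 0.        ,  0.        ,  0.        ,  1.        ]])}
chamber_lift {'at': [363.5, 192.9], 'confidence': 0.96}
chamber {'at': [360.5, 157.1], 'confidence': 0.86}
tray_ledge {'at': [301.3, 104.6], 'confidence': 0.41}
tray_rim {'at': [299.8, 203.9], 'confidence': 0.63}
tray_notch {'at': [299.4, 102.7], 'confidence': 0.78}
[207.31735143 110.38466895]
[214.84278671 203.22222505]
[390.07274261 202.94579089]
[394.96101435 107.6894055 ]
```

View pics/w1.png

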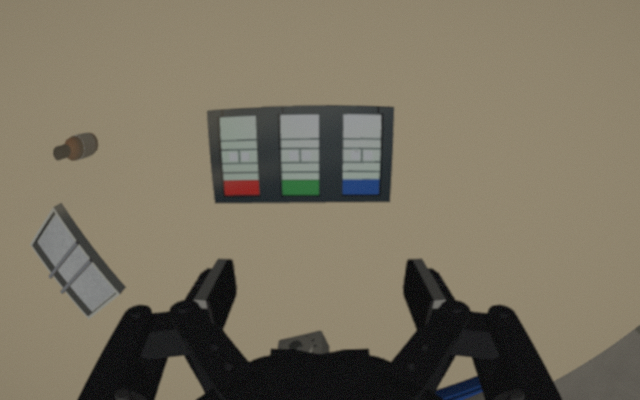

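The wrist view shows the tray at (208–393, 105–203), with the blue chamber at right (361, 157) and its band at (361, 187). Predicted corners match to about 1 px. Moving closer to refine.

```bash
python3 - <<'E'
from h import *
t=F([.507,.174],np.radians(-16.8))
move_gripper(0.0,20)
movel(t.w([.0,.058,.075]),quat(t.yaw),speed=.15)
P=camera_params('wrist');im=read_camera('wrist');save(im,'w2.png');print(read_time_s(),read_eef_pos(),read_finger_gap(),read_ft_force())
np.savez('w2.npz',im=im,T=P['camera_from_world'],K=P['K'],eef=read_eef_pos())
E
```

```text
6.4417 [0.52494989 0.22928068 0.07583072] -0.00010502030180929386 [0.70861022 0.65146683 0.09222387]
```

View pics/w2.png

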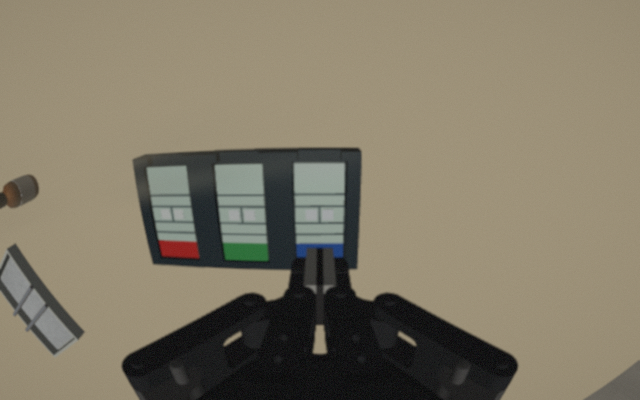

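```bash
python3 - <<'E'
from h import *
d=np.load('w2.npz');im=d['im'];P=dict(K=d['K'],camera_from_world=d['T'])
t=F([.507,.174],np.radians(-16.8))
c=im[140:280,125:370]; c=cv2.resize(c,None,fx=3.2,fy=3.2,interpolation=cv2.INTER_CUBIC); c=np.clip(c.astype(float)*1.4,0,255).astype(np.uint8)
save(c,'w2z.png')
# dark tray mask & bright chambers
hsv=cv2.cvtColor(im,cv2.COLOR_RGB2HSV)
for name,cond in [('blue',(hsv[...,0]>100)&(hsv[...,0]<130)&(hsv[...,1]>140)&(hsv[...,2]>60)),('red',((hsv[...,0]<8)|(hsv[...,0]>172))&(hsv[...,1]>150)&(hsv[...,2]>80)),('green',(hsv[...,0]>50)&(hsv[...,0]<75)&(hsv[...,1]>140)&(hsv[...,2]>50))]:
    m=cond.astype(np.uint8); m[:140]=0; m[:,:130]=0; m[280:]=0; m[:,370:]=0
    ys,xs=np.nonzero(m); print(name,len(xs),xs.min(),xs.max(),ys.min(),ys.max(), t.l(onz('wrist',(xs.mean(),ys.mean()),.019,P)))
E
```

```text
blue 330 296 343 245 257 [0.02759575 0.05686869 0.019     ]
red 580 159 198 241 258 [ 0.03032661 -0.0579144   0.019     ]
green 608 223 267 245 261 [ 0.03080805 -0.00051343  0.019     ]
```

View pics/w2z.png

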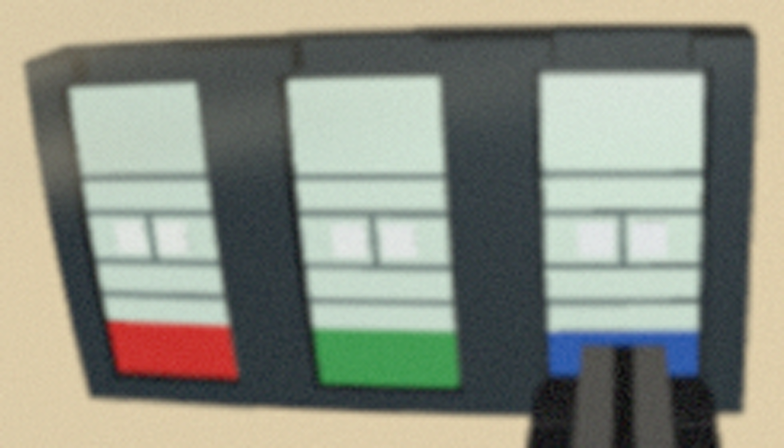

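```bash
python3 - <<'E'
from h import *
from scipy.optimize import least_squares
d=np.load('w2.npz');P=dict(K=d['K'],camera_from_world=d['T'])
a,w,z=.038,.0175,.019
obs=[((540,72),(-a,.058-w)),((706,71),(-a,.058+w)),((697,379),(a,.058+w)),((287,78),(-a,-w)),((441,75),(-a,w)),((459,387),(a,w)),((321,388),(a,-w)),((69,88),(-a,-.058-w)),((196,82),(-a,-.058+w)),((238,380),(a,-.058+w)),((118,374),(a,-.058-w))]
pts=np.array([onz('wrist',(125+(o[0]+.5)/3.2-.5,140+(o[1]+.5)/3.2-.5),z,P)[:2] for o,_ in obs]); m=np.array([q for _,q in obs])
def pr(v):
    c,s=np.cos(v[2]),np.sin(v[2]); return m@np.array([[c,s],[-s,c]])+v[:2]
r=least_squares(lambda v:(pr(v)-pts).ravel(),[.507,.174,-.293])
print(r.x,np.degrees(r.x[2])); t=F(r.x[:2],r.x[2])
print(np.round([(t.l([*p,0])[:2]-q)*1e3 for p,q in zip(pts,m)],1).tolist())
Ptop=camera_params('top');print([onz('top',tip_of('top',n)[0]['at'],0.024) for n in ()])
E
```

```text
[ 0.50611475  0.17391273 -0.28567747] -16.368113245499135
[[-0.3, -0.5], [-0.3, 0.1], [-1.5, -0.5], [-0.5, 0.5], [-0.1, 0.9], [0.6, -0.2], [1.9, -0.6], [-0.5, 0.5], [-0.4, 0.8], [0.5, -0.1], [0.6, -0.9]]
[]
```

```bash
cat >> h.py <<'E'
t=F([.50611,.17391],-.28568)
def edge(p,lean): # TCP pose s.t. the rear tip edge (tray -x side) is at tray point p
    q=quat(t.yaw,lean); return t.w(p)-R.from_quat(q).apply([.011,0,.019]),q
def edge_of(lean):
    return t.l(np.array(read_eef_pos())+R.from_quat(read_tcp_rot()).apply([.011,0,.019]))
def ft(n=4):
    return t.M.T@np.mean([read_ft_force() for _ in range(n)],0)
E
python3 - <<'E'
from h import *
L=33
for x in (-.033,-.015):
    for z in (.04,.012): p,q=edge([x,.058,z],L);print(inverse_kinematics(p,q))
p,q=edge([-.033,.058,.045],L)
print(read_time_s()); move_ptp(p,q)
print(read_time_s(),edge_of(L)); 
f=[]
for i in range(6): f.append(ft(1)); pause(.02)
print(np.round(f,2),read_time_s())
save(read_camera('wrist'),'w3.png'); save(read_camera('scene'),'s3.png')
E
```

```text
[-0.22985487  0.39829227 -0.6640897   2.22697753  1.28285324  0.79001496
 -0.58625771]
[-0.33701564  0.43943756 -0.54731989  2.23525134  1.34535111  0.75125286
 -0.67090431]
[-0.20931204  0.41000017 -0.64971737  2.20625145  1.29273537  0.77691336
 -0.55668035]
[-0.30768488  0.45150525 -0.54180405  2.21414693  1.35650171  0.74038471
 -0.64116053]
6.4417
7.3 [-0.0317475   0.05852363  0.04609955]
[[-0.22  0.26  0.75]
 [ 0.59  0.5  -0.81]
 [-0.76 -0.83  0.33]
 [-0.22  0.68 -0.28]
 [ 0.77  0.01 -0.12]
 [-0.22 -0.77 -0.08]] 7.4
```

View pics/w3.png

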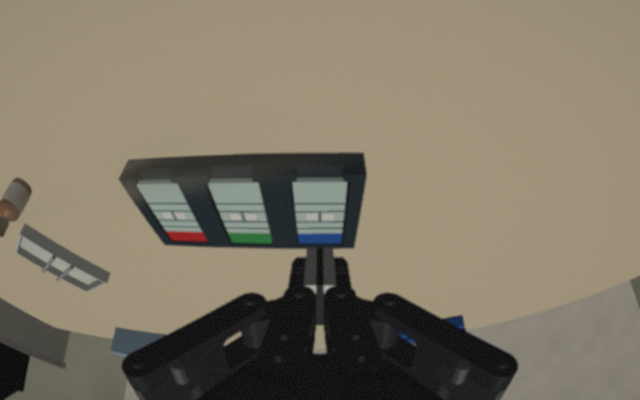

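```bash
python3 - <<'E'
from h import *
L=33
print(edge_of(L),proj('wrist',t.w([-.033,.058,.045])),ft(30))
p,q=edge([-.033,.058,.030],L); movel(p,q,speed=.05); 
for i in range(3): print(read_time_s(),np.round(1e3*edge_of(L),2),np.round(ft(30),2)); pause(.1)
save(cv2.resize(read_camera('wrist')[130:330,200:440],None,fx=3,fy=3,interpolation=cv2.INTER_CUBIC),'w4.png')
E
```

```text
[-0.03142963  0.0580492   0.04539508] [320.85064222 220.97926466] [-0.07712947 -1.02039259  0.00482687]
7.95 [-33.27  57.63  29.32] [ 0.54  0.22 -0.06]
8.05 [-33.05  58.12  29.97] [0.13 0.66 0.18]
8.15 [-32.94  58.26  30.23] [0.27 1.04 0.77]
```

View pics/w4.png

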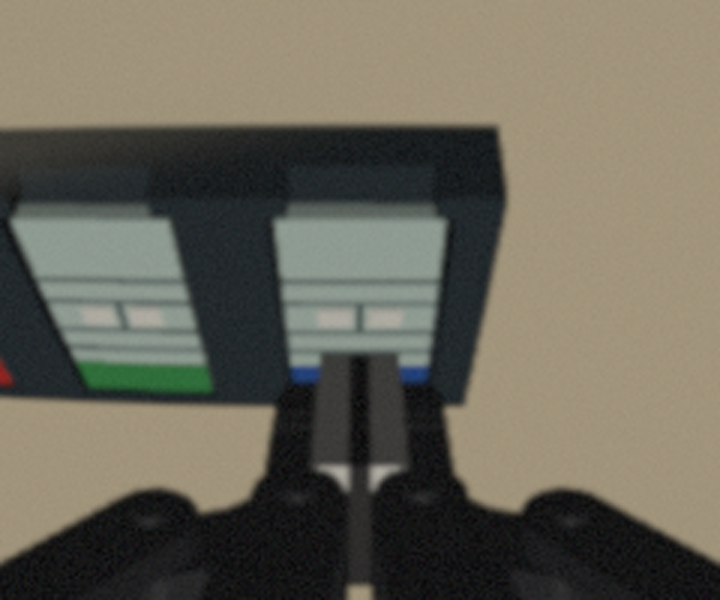

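```bash
python3 - <<'E'
from h import *
P=camera_params('wrist'); e=np.array(read_eef_pos()); Q=R.from_quat(read_tcp_rot())
for p in [(.011,0,.019),(0,0,.019),(-.011,0,.019),(.011,0,.006),(.011,0,0),(0,0,.006),(.011,.011,.019),(.011,.0075,.019),(.011,.0145,0)]: print(p,proj('wrist',e+Q.apply(p),P))
E
```

```text
(0.011, 0, 0.019) [320.90337034 222.97713175]
(0, 0, 0.019) [320.86714174 239.51811248]
(-0.011, 0, 0.019) [320.82996179 255.24475323]
(0.011, 0, 0.006) [320.99017271 231.98057554]
(0.011, 0, 0) [321.0340892  236.56460179]
(0, 0, 0.006) [320.94767382 249.37602596]
(0.011, 0.011, 0.019) [339.26919431 222.95508634]
(0.011, 0.0075, 0.019) [333.43436574 222.96771821]
(0.011, 0.0145, 0) [347.74094094 236.47794235]
```

```bash
python3 - <<'E'
from h import *
im=cv2.imread('pics/w1.png')[:, :, ::-1]
c=cv2.resize(im[230:400,130:330],None,fx=3.5,fy=3.5,interpolation=cv2.INTER_CUBIC); save(np.clip(c*2.0,0,255).astype(np.uint8),'w1z.png')
P=camera_params('wrist'); e=np.array(read_eef_pos()); Q=R.from_quat(read_tcp_rot())
for x in (.011,-.011):
  for z in (.019,.006,-.01,-.02):
    for y in (-.0425,-.057): print((x,y,z),proj('wrist',e+Q.apply((x,y,z)),P).round(0), ((proj('wrist',e+Q.apply((x,y,z)),P)-[130,230])*3.5).round())
E
```

```text
(0.011, -0.0425, 0.019) [251. 223.] [423. -26.]
(0.011, -0.057, 0.019) [228. 222.] [344. -27.]
(0.011, -0.0425, 0.006) [246. 231.] [407.   5.]
(0.011, -0.057, 0.006) [222. 231.] [323.   3.]
(0.011, -0.0425, -0.01) [240. 244.] [385.  49.]
(0.011, -0.057, -0.01) [214. 243.] [294.  46.]
(0.011, -0.0425, -0.02) [235. 253.] [368.  80.]
(0.011, -0.057, -0.02) [208. 252.] [273.  77.]
(-0.011, -0.0425, 0.019) [254. 254.] [434.  85.]
(-0.011, -0.057, 0.019) [232. 254.] [358.  83.]
(-0.011, -0.0425, 0.006) [250. 265.] [420. 121.]
(-0.011, -0.057, 0.006) [227. 264.] [339. 118.]
(-0.011, -0.0425, -0.01) [244. 279.] [400. 172.]
(-0.011, -0.057, -0.01) [220. 278.] [314. 168.]
(-0.011, -0.0425, -0.02) [240. 289.] [386. 207.]
(-0.011, -0.057, -0.02) [215. 288.] [296. 202.]
```

View pics/w1z.png

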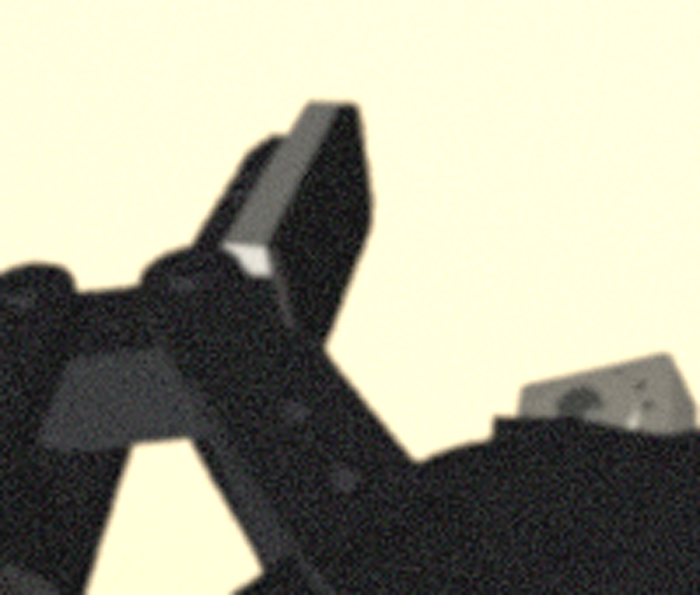

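```bash
python3 - <<'E'
from h import *
e=np.array(read_eef_pos()); Q=R.from_quat(read_tcp_rot())
im=read_camera('scene'); x0,y0=310,90
c=cv2.resize(im[y0:y0+110,x0:x0+130],None,fx=5,fy=5,interpolation=cv2.INTER_CUBIC)
c=np.clip(c*1.5,0,255).astype(np.uint8)
for p,col in [((.011,0,.019),(255,0,0)),((.011,0,-.012),(0,255,0)),((-.011,0,.019),(255,255,0)),((-.011,0,-.012),(0,255,255))]:
    u=(proj('scene',e+Q.apply(p))-[x0,y0]+.5)*5; cv2.circle(c,tuple(int(v) for v in u),4,col,1)
save(c,'s4.png')
E
```

```text
(no output)
```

View pics/s4.png

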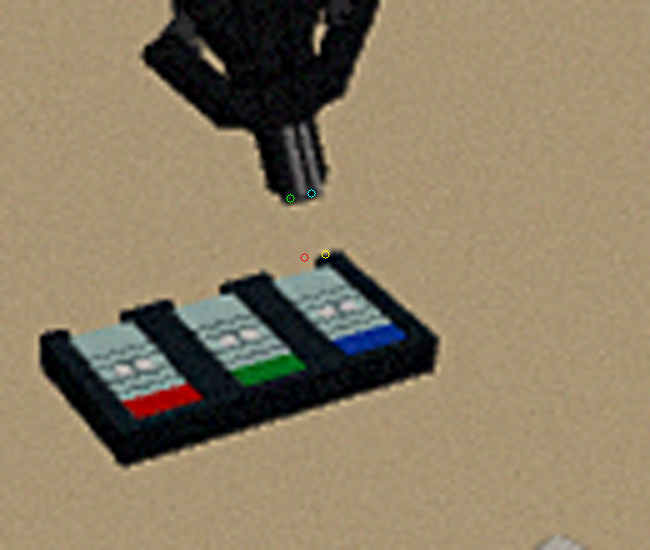

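Both cameras show the shut fingertips about 10–11 mm behind the reported TCP, not 19 mm ahead of it: they appear at scene zoom (300, 200) against a predicted (305, 257). I'll use the visual estimate and confirm it with a guarded descent.

```bash
cat >> h.py <<'E'
TZ=-.0105
def edge(p,lean,tz=None):
    q=quat(t.yaw,lean); return t.w(p)-R.from_quat(q).apply([.011,0,TZ if tz is None else tz]),q
def edge_of(tz=None):
    return t.l(np.array(read_eef_pos())+R.from_quat(read_tcp_rot()).apply([.011,0,TZ if tz is None else tz]))
def ft(n=5,dt=.01):
    f=[]
    for _ in range(n): f.append(read_ft_force()); pause(dt)
    return t.M.T@np.mean(f,0)
E
python3 - <<'E'
from h import *
L=33
f0=ft(10); print('f0',f0)
p0=edge_of()
p,q=edge([-.033,.058,.055],L); movel(p,q,speed=.08)
f0=ft(10);print('f0',f0, edge_of())
np.save('f0.npy',f0)
z=.055
while z>.021:
    z-=.002
    p,q=edge([-.033,.058,z],L); movel(p,q,speed=.04)
    f=ft(3)-f0
    if np.linalg.norm(f)>1.8:
        f=ft(6)-f0; print('check',z,f)
        if np.linalg.norm(f)>1.3: break
print(read_time_s(),z,edge_of(),ft(6)-f0)
save(cv2.resize(read_camera('wrist')[130:330,200:440],None,fx=3,fy=3,interpolation=cv2.INTER_CUBIC),'w5.png')
im=read_camera('scene'); x0,y0=310,90
save(np.clip(cv2.resize(im[y0:y0+110,x0:x0+130],None,fx=5,fy=5,interpolation=cv2.INTER_CUBIC)*1.5,0,255).astype(np.uint8),'s5.png')
E
```

```text
f0 [ 0.19400665 -0.06373494 -0.03386782]
f0 [-0.19615787  0.09412863 -0.20020763] [-0.03278059  0.05782094  0.05493005]
13.5417 0.02099999999999997 [-0.03304666  0.05788802  0.02086514] [ 0.52247337 -0.04528258  0.2199089 ]
```

View pics/w5.png

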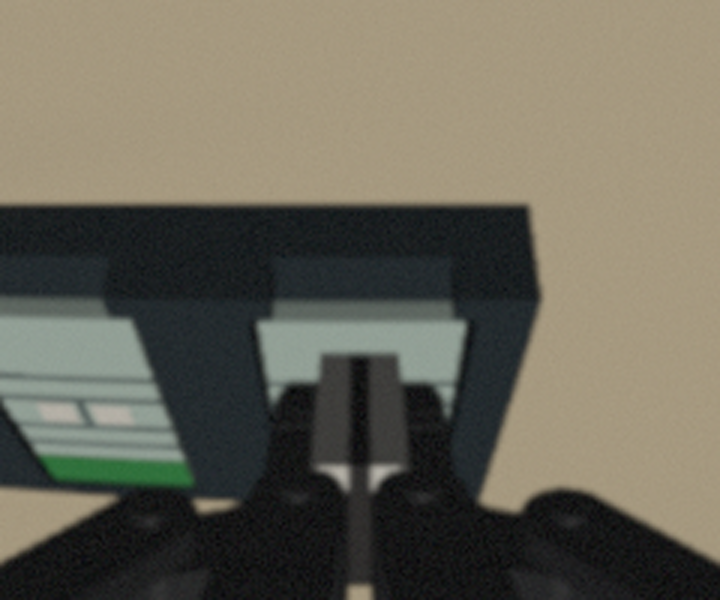

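View pics/s5.png

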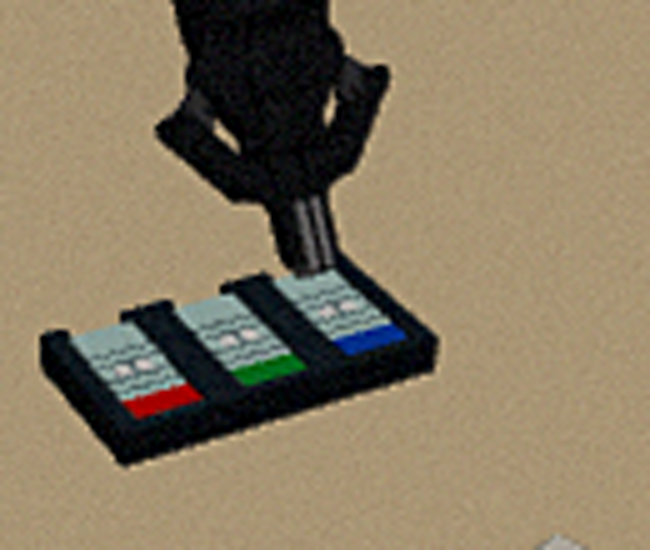

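```bash
cat > press.py <<'E'
from h import *
L=33
f0=ft(10); np.save('f0.npy',f0); print(f0)
z=.021; log=[]
while z>.006:
    z-=.001 if z>.0145 else .0004
    p,q=edge([-.033,.058,z],L); movel(p,q,speed=.03)
    f=ft(4)-f0; log.append((round(z*1e3,1),*np.round(f,1)))
    if np.linalg.norm(f)>1.6 or z<.012:
        f=ft(6)-f0; log.append(('chk',*np.round(f,1)))
        if np.linalg.norm(f)>1.8: break
print(*log,sep='\n')
print(read_time_s(),z,edge_of(),ft(6)-f0)
save(cv2.resize(read_camera('wrist')[130:330,200:440],None,fx=3,fy=3,interpolation=cv2.INTER_CUBIC),'w6.png')
im=read_camera('scene'); x0,y0=310,90
save(np.clip(cv2.resize(im[y0:y0+110,x0:x0+130],None,fx=5,fy=5,interpolation=cv2.INTER_CUBIC)*1.5,0,255).astype(np.uint8),'s6.png')
E
python3 press.py
```

```text
[-0.04102403  0.27268432 -0.03118963]
(20.0, np.float64(-0.2), np.float64(-0.3), np.float64(0.1))
(19.0, np.float64(-0.2), np.float64(-0.4), np.float64(-0.2))
(18.0, np.float64(-0.3), np.float64(-0.4), np.float64(0.2))
(17.0, np.float64(0.2), np.float64(-0.3), np.float64(0.1))
(16.0, np.float64(-0.1), np.float64(-0.1), np.float64(0.2))
(15.0, np.float64(0.3), np.float64(-0.3), np.float64(0.0))
(14.0, np.float64(-0.2), np.float64(-0.1), np.float64(0.2))
(13.6, np.float64(-0.2), np.float64(-0.2), np.float64(0.2))
(13.2, np.float64(0.0), np.float64(-0.2), np.float64(-0.2))
(12.8, np.float64(0.1), np.float64(-0.3), np.float64(0.3))
(12.4, np.float64(-0.3), np.float64(0.1), np.float64(0.3))
(12.0, np.float64(0.4), np.float64(0.2), np.float64(-0.2))
('chk', np.float64(-0.3), np.float64(-0.5), np.float64(0.4))
(11.6, np.float64(-1.0), np.float64(-0.5), np.float64(2.9))
('chk', np.float64(-0.5), np.float64(-0.9), np.float64(2.8))
17.5583 0.0116 [-0.03290772  0.0580919   0.01182974] [-0.60559746 -0.72321486  2.78070691]
```

View pics/w6.png

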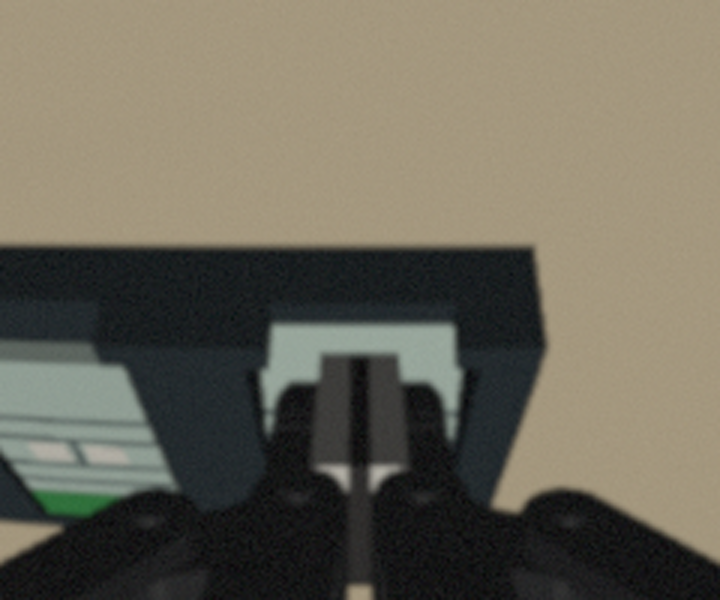

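View pics/s6.png

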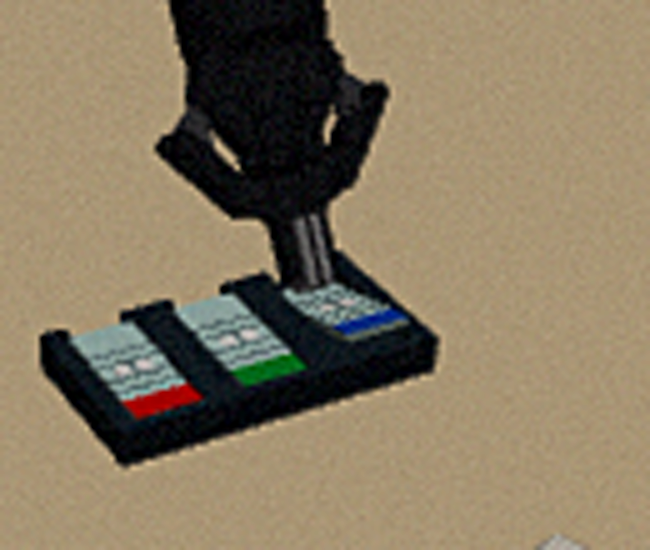

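The scene view shows the blue end tipped up at zoom (370, 322), and the plain end is on the well floor with about 2.8 N of pressure. Next is the drag, under force control.

```bash
cat > drag.py <<'E'
from h import *
import sys
L=33; f0=np.load('f0.npy')
x,z,x1=map(float,sys.argv[1:4]); tag=sys.argv[4]
x/=1e3;z/=1e3;x1/=1e3
log=[];T=3.2
while x<x1-1e-6:
    x+=.0005
    p,q=edge([x,.058,z],L); movel(p,q,speed=.02)
    f=ft(4)-f0; n=np.linalg.norm(f)
    log.append((round(x*1e3,1),round(z*1e3,2),*[float(v) for v in np.round(f,1)]))
    z+=np.clip((f[2]-T)*.00006,-.00015,.0003)
    if n>6.5:
        z+=.0003
        p,q=edge([x,.058,z],L); movel(p,q,speed=.02)
        f=ft(6)-f0; log.append(('big',*np.round(f,1)))
        if np.linalg.norm(f)>8: break
print(*log,sep='\n')
print(read_time_s(),x*1e3,z*1e3,edge_of(),ft(6)-f0)
save(cv2.resize(read_camera('wrist')[130:330,200:440],None,fx=3,fy=3,interpolation=cv2.INTER_CUBIC),'w%s.png'%tag)
im=read_camera('scene'); x0,y0=310,90
save(np.clip(cv2.resize(im[y0:y0+110,x0:x0+130],None,fx=5,fy=5,interpolation=cv2.INTER_CUBIC)*1.5,0,255).astype(np.uint8),'s%s.png'%tag)
E
python3 drag.py -33 11.6 -29 7
```

```text
(-32.5, 11.6, -2.7, -1.2, 5.2)
(-32.0, np.float64(11.72), -2.6, -1.5, 5.7)
(-31.5, np.float64(11.87), -3.5, -1.1, 5.2)
(-31.0, np.float64(11.99), -3.0, -0.5, 3.6)
(-30.5, np.float64(12.02), -1.4, 0.0, 2.4)
(-30.0, np.float64(11.97), -2.3, 0.3, 2.6)
(-29.5, np.float64(11.94), -2.3, -0.1, 4.1)
(-29.0, np.float64(11.99), -2.6, -0.1, 3.6)
19.975 -28.999999999999996 12.014628647198709 [-0.02900645  0.05804347  0.01201736] [-2.93248755  0.13769004  3.86141283]
```

View pics/w7.png

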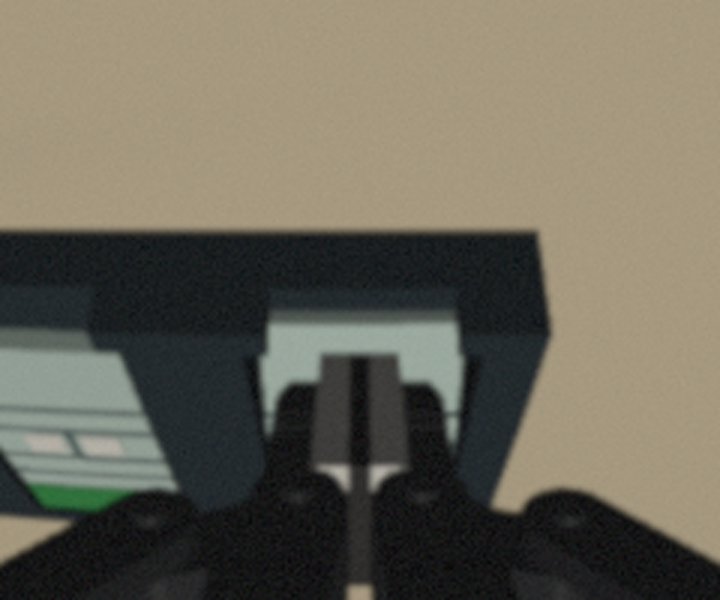

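View pics/s7.png

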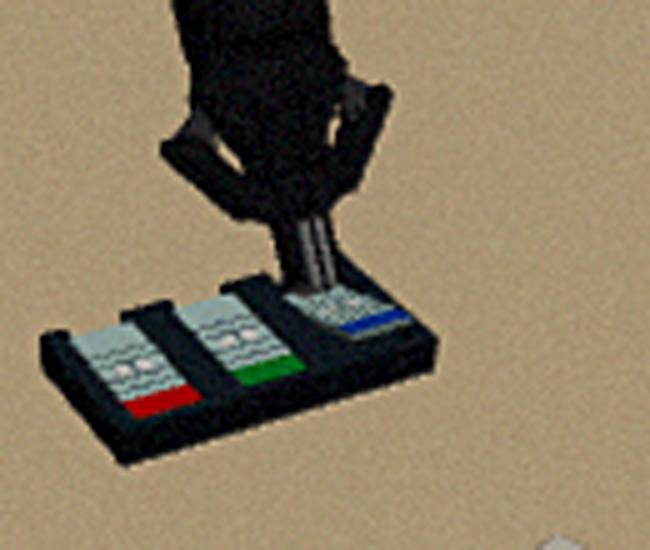

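The plain end now shows a gap behind it (wrist zoom row 313–322) and keeps its distance to the finger, so the plate follows. Continuing.

```bash
python3 drag.py -29 12.02 -20 8
```

```text
(-28.5, 12.02, -3.4, -0.3, 4.1)
(-28.0, np.float64(12.07), -3.6, 0.4, 3.5)
(-27.5, np.float64(12.09), -3.3, -0.2, 4.8)
(-27.0, np.float64(12.18), -3.4, 0.0, 3.9)
(-26.5, np.float64(12.22), -3.2, -0.1, 4.3)
(-26.0, np.float64(12.29), -3.2, -0.3, 3.8)
(-25.5, np.float64(12.32), -3.2, -0.3, 2.9)
(-25.0, np.float64(12.3), -3.8, -0.1, 4.7)
(-24.5, np.float64(12.39), -3.0, -0.4, 4.0)
(-24.0, np.float64(12.44), -3.6, -0.2, 4.0)
(-23.5, np.float64(12.48), -3.3, -0.1, 3.3)
(-23.0, np.float64(12.49), -4.2, 0.1, 4.7)
(-22.5, np.float64(12.58), -3.2, 0.2, 4.3)
(-22.0, np.float64(12.65), -3.9, -0.6, 4.1)
(-21.5, np.float64(12.7), -4.1, -0.4, 4.5)
(-21.0, np.float64(12.78), -3.8, -0.3, 4.1)
(-20.5, np.float64(12.84), -4.5, -0.5, 4.3)
(-20.0, np.float64(12.9), -5.0, 0.0, 4.7)
('big', np.float64(-1.5), np.float64(0.2), np.float64(1.6))
25.525 -19.999999999999993 13.293918717486184 [-0.01921334  0.05746269  0.01327779] [-1.58270095  0.15582418  1.64308902]
```

View pics/w8.png

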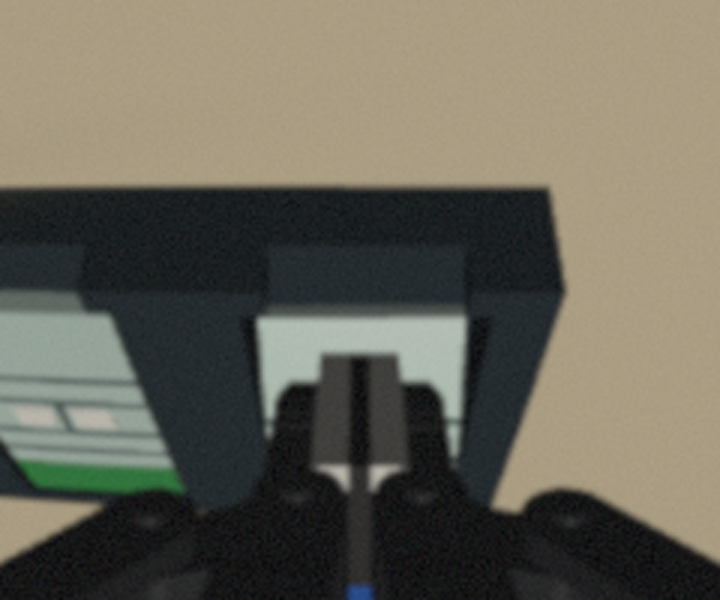

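View pics/s8.png

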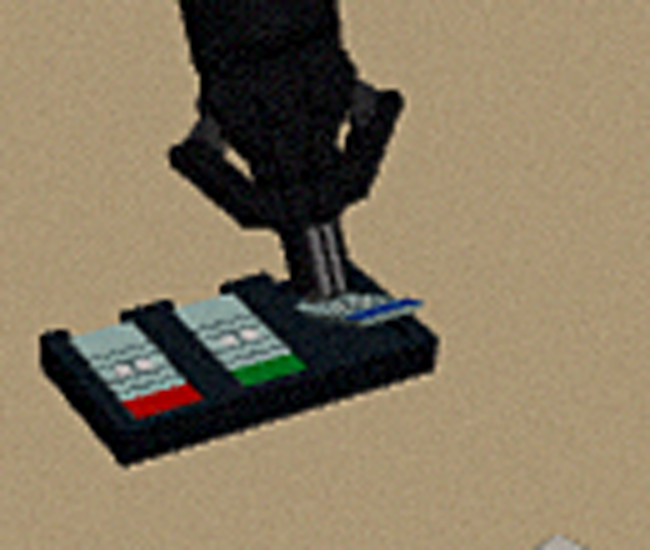

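```bash
sed -i 's/T=3.2/T=2.6/; s/n>6.5/n>6.0/; s/z+=.0003$/z+=.00015/' drag.py; python3 drag.py -20 13.2 -16.5 9
```

```text
(-19.5, 13.2, -1.8, -0.8, 2.1)
(-19.0, np.float64(13.17), -2.5, -1.9, 3.8)
(-18.5, np.float64(13.24), -4.2, -2.4, 4.9)
('big', np.float64(-2.4), np.float64(-0.9), np.float64(2.3))
(-18.0, np.float64(13.53), -2.1, -0.5, 1.7)
(-17.5, np.float64(13.47), -3.1, -0.8, 2.2)
(-17.0, np.float64(13.45), -5.2, -0.7, 3.6)
('big', np.float64(-2.7), np.float64(0.1), np.float64(2.0))
(-16.5, np.float64(13.66), -4.0, -0.4, 3.2)
28.2583 -16.499999999999996 13.696210306182312 [-0.01666626  0.05817231  0.01369451] [-4.0304068   0.02301069  3.32384343]
```

View pics/w9.png

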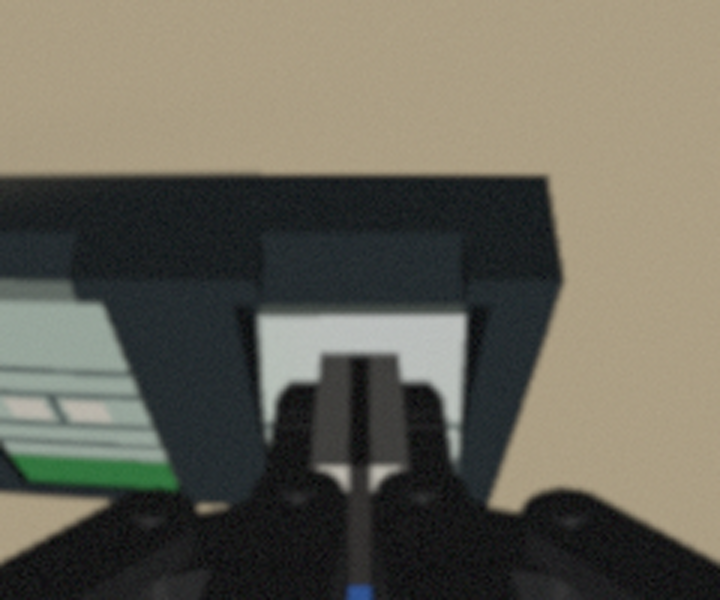

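View pics/s9.png

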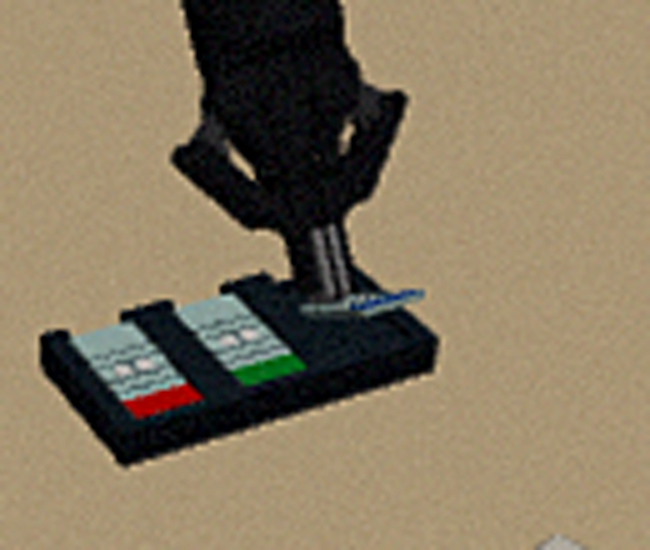

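```bash
python3 - <<'E'
from h import *
L=33;f0=np.load('f0.npy')
p,q=edge([-.0163,.058,.0215],L); movel(p,q,speed=.008); print(read_time_s(),ft(6)-f0)
p,q=edge([-.0363,.058,.055],L); movel(p,q,speed=.15)
p,q=edge([-.03,.058,.075],L)
move_gripper(.05,20)
move_ptp(t.w([.04,.058,.11]),quat(t.yaw))
P=camera_params('wrist');im=read_camera('wrist');save(im,'w10.png')
np.savez('w10.npz',im=im,T=P['camera_from_world'],K=P['K'],eef=read_eef_pos())
print(read_time_s(),read_eef_pos())
for n in('chamber_lift','chamber'): print([(r,t.l(onz('wrist',r['at'],.0215,P))) for r in tip_of('wrist',n)[:2]])
im=read_camera('scene'); x0,y0=310,90
save(np.clip(cv2.resize(im[y0:y0+110,x0:x0+130],None,fx=5,fy=5,interpolation=cv2.INTER_CUBIC)*1.5,0,255).astype(np.uint8),'s10.png')
E
```

```text
29.5417 [-0.02914051 -0.46328768  0.32977357]
31.625 [0.55881953 0.21895358 0.10909388]
[({'at': [321.6, 218.6], 'confidence': 0.63}, array([0.05265052, 0.05852976, 0.0215    ]))]
[({'at': [318.3, 178.3], 'confidence': 0.66}, array([0.01800661, 0.05578882, 0.0215    ]))]
```

View pics/w10.png

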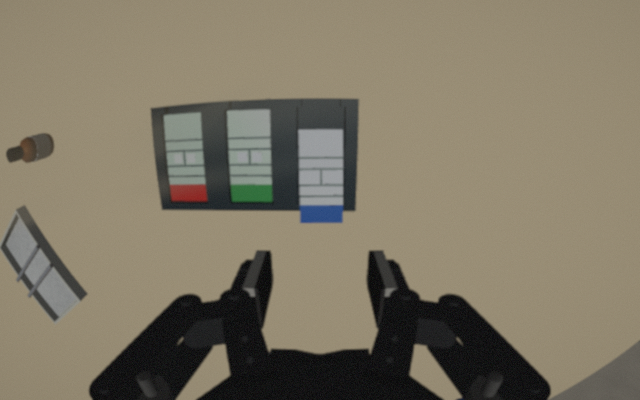

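View pics/s10.png

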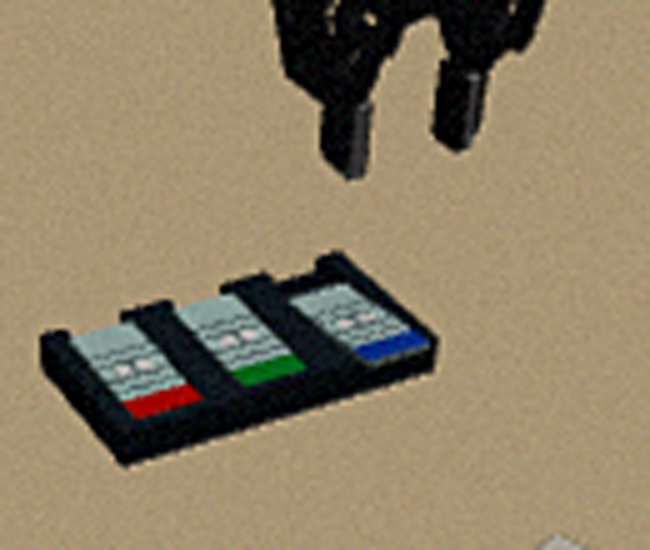

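```bash
python3 - <<'E'
from h import *
d=np.load('w10.npz');im=d['im'];P=dict(K=d['K'],camera_from_world=d['T'])
hsv=cv2.cvtColor(im,cv2.COLOR_RGB2HSV); m=((hsv[...,0]>100)&(hsv[...,0]<130)&(hsv[...,1]>130)&(hsv[...,2]>50)).astype(np.uint8); m[:190]=0;m[240:]=0
ys,xs=np.nonzero(m);print(xs.min(),xs.max(),ys.min(),ys.max(),t.l(onz('wrist',(xs.mean(),ys.mean()),.0238,P)))
box=cv2.minAreaRect(np.c_[xs,ys].astype(np.float32));print(box)
for uv in [(300,221.5),(342,221.5),(299,206),(343,206)]: print(uv,t.l(onz('wrist',uv,.0245 if uv[1]>210 else .023,P)))
for uv in [(298,129.5),(344,129.5)]: print(uv,t.l(onz('wrist',uv,.0174,P)))
# box details
for n in ['bridge','humid_box']:
    for c in ['top','scene']: print(n,c,[np.round(onz(c,r['at'],.024 if n=='bridge' else 0),4) for r in tip_of(c,n)[:1]])
E
```

```text
299 343 206 221 [0.04716572 0.05820205 0.0238    ]
((321.0, 213.5), (15.0, 44.0), 90.0)
(300, 221.5) [0.05408218 0.04063682 0.0245    ]
(342, 221.5) [0.05403384 0.07541964 0.0245    ]
(299, 206) [0.04098788 0.03999926 0.023     ]
(343, 206) [0.04093545 0.07599904 0.023     ]
(298, 129.5) [-0.02071741  0.03982097  0.0174    ]
(344, 129.5) [-0.02078122  0.07595443  0.0174    ]
bridge top [array([ 0.5519, -0.1947,  0.024 ])]
bridge scene []
humid_box top [array([ 0.5541, -0.1854,  0.    ])]
humid_box scene [array([ 0.5436, -0.1862,  0.    ])]
```

The blue end is at tray x = 54 mm, centred at y = 58 mm and square to the bay, so it is propped as intended. Grasping.

```bash
cat >> h.py <<'E'
def tipc(fr,p,lean,tz): # TCP for tip-plane centre at point p of frame fr
    q=quat(fr.yaw,lean); return fr.w(p)-R.from_quat(q).apply([0,0,tz]),q
E
python3 - <<'E'
from h import *
G=-.0114
move_gripper(.043,20)
p,q=tipc(t,[.051,.058,.04],5.5,G); movel(p,q,speed=.12)
f0=ft(8); print(read_time_s(),f0)
z=.028
p,q=tipc(t,[.051,.058,z],5.5,G); movel(p,q,speed=.06)
while z>.0219:
    z-=.001; p,q=tipc(t,[.051,.058,z],5.5,G); movel(p,q,speed=.03)
    f=ft(3)-f0
    if np.linalg.norm(f)>1.8: print('touch',z,f,ft(6)-f0); break
save(read_camera('wrist'),'w11.png')
print(read_time_s(),z,t.l(read_eef_pos())-t.l(p),ft(5)-f0)
im=read_camera('scene'); x0,y0=310,90
save(np.clip(cv2.resize(im[y0:y0+110,x0:x0+130],None,fx=5,fy=5,interpolation=cv2.INTER_CUBIC)*1.5,0,255).astype(np.uint8),'s11.png')
E
```

```text
33.1167 [ 0.17018368 -0.05546629  0.12589525]
35.4417 0.020999999999999994 [-1.77659959e-05  2.78006094e-06 -5.60754273e-06] [-0.1525443   0.00437422 -0.49233285]
```

View pics/w11.png

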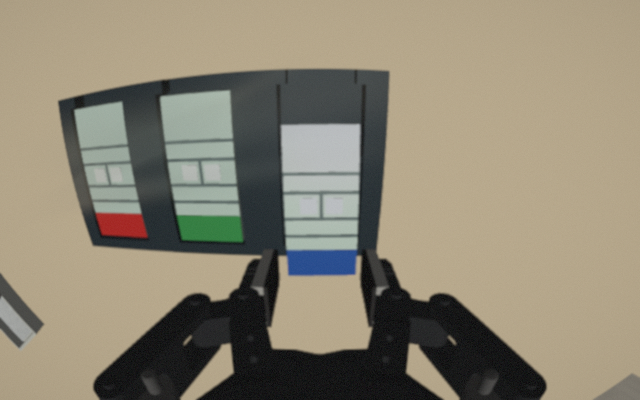

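View pics/s11.png

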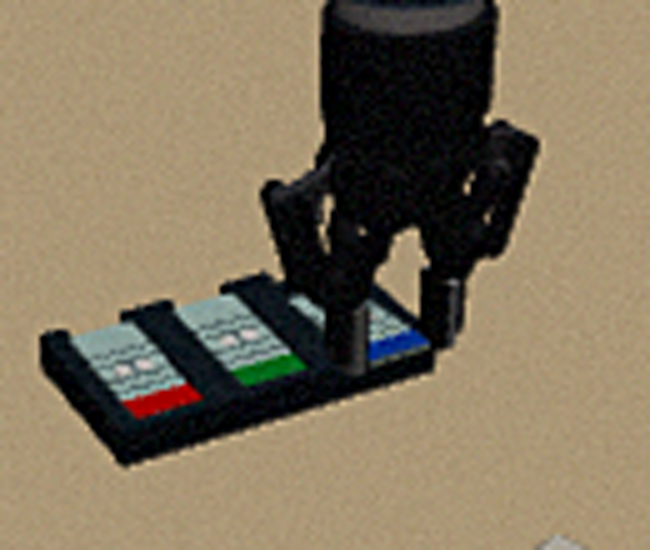

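```bash
python3 - <<'E'
from h import *
G=-.0114
f0=ft(5)
p,q=tipc(t,[.051,.0588,.0216],5.5,G); movel(p,q,speed=.03)
move_gripper(0.03,20)
print(read_time_s(),read_finger_gap(),ft(5)-f0)
save(read_camera('wrist'),'w12.png')
p,q=tipc(t,[.051,.0588,.028],5.5,G); movel(p,q,speed=.02)
print(read_finger_gap(),ft(5)-f0,read_time_s())
save(read_camera('wrist'),'w13.png')
E
```

```text
36.05 0.03394276648678622 [-0.12770798 -0.05170195  2.43097415]
0.03438267134923811 [0.11301736 0.22747174 0.25340414] 36.65
```

View pics/w13.png

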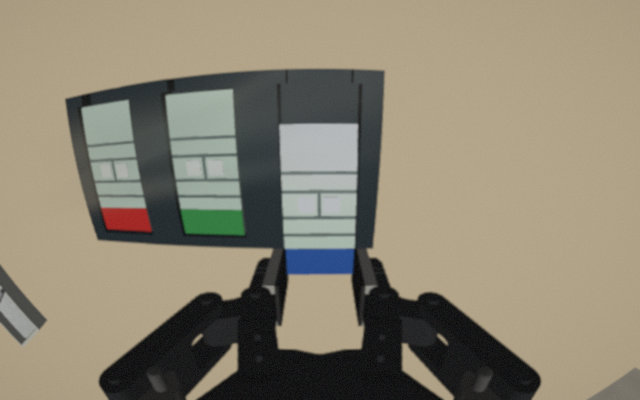

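The plate is held and moved up with the jaws: the band stays at (320, 261) between the pads. Carrying it towards the box and looking at the rods.

```bash
python3 - <<'E'
from h import *
c=np.array([onz('top',p,.018)[:2] for p in [(385,190),(441,178),(461,252),(407,268)]]); print(c.round(4))
ex=c[0]+c[1]-c[2]-c[3]; yaw=np.arctan2(ex[1],ex[0]); print(c.mean(0),np.degrees(yaw),np.linalg.norm(ex)/2,np.linalg.norm(c[0]+c[3]-c[1]-c[2])/2)
b=F([.553,-.189],yaw)
p,q=tipc(t,[.051,.0588,.13],5.5,-.0114); movel(p,q,speed=.12)
p,q=tipc(b,[.055,0,.13],0,-.0114); print(inverse_kinematics(p,q))
move_ptp(p,q)
P=camera_params('wrist');im=read_camera('wrist');save(im,'w14.png');np.savez('w14.npz',im=im,T=P['camera_from_world'],K=P['K'],eef=read_eef_pos())
print(read_time_s(),read_finger_gap(),read_eef_pos())
for n in ('bridge','humid_box'): print([(r,onz('wrist',r['at'],.024 if n=='bridge' else 0,P)) for r in tip_of('wrist',n)[:1]])
E
```

```text
[[ 0.6072 -0.1151]
 [ 0.6328 -0.2195]
 [ 0.4961 -0.2576]
 [ 0.464  -0.1581]]
[ 0.55002582 -0.18758912] 16.170361138030486 0.14570818915941558 0.1059604846241062
[ 0.80607042  0.58172193 -0.77747631  1.70103116  0.46019086  1.05090606
  1.72940567]
39.2083 0.03385709034784747 [ 0.60616483 -0.17096209  0.11864355]
[({'at': [316.1, 130.1], 'confidence': 0.94}, array([ 0.55042233, -0.19107149,  0.024     ]))]
[({'at': [609.2, 198.0], 'confidence': 0.7}, array([0.50225046, 0.20017612, 0.        ]))]
```

View pics/w14.png

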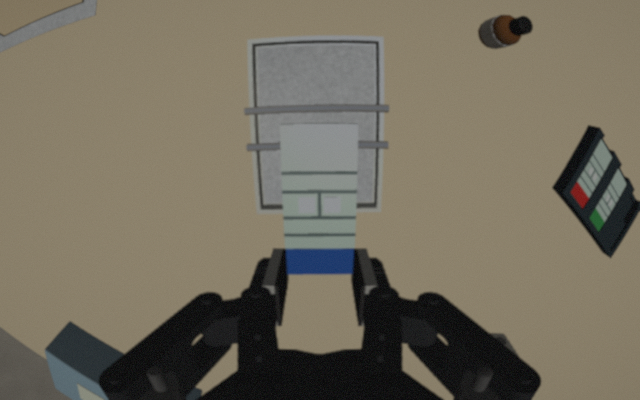

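```bash
python3 - <<'E'
from h import *
im=np.load('w14.npz')['im']
save(np.clip(cv2.resize(im[90:165,235:400],None,fx=4.8,fy=4.8,interpolation=cv2.INTER_CUBIC)*1.5,0,255).astype(np.uint8),'w14z.png')
save(np.clip(cv2.resize(im[115:285,260:380],None,fx=3.5,fy=3.5,interpolation=cv2.INTER_CUBIC)*1.3,0,255).astype(np.uint8),'w14y.png')
E
```

```text
(no output)
```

View pics/w14z.png

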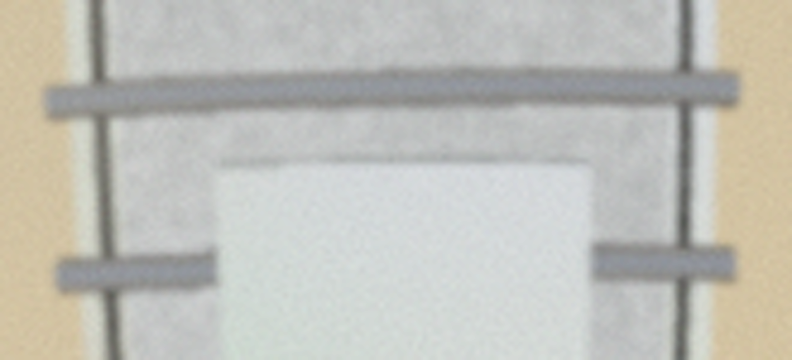

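View pics/w14y.png

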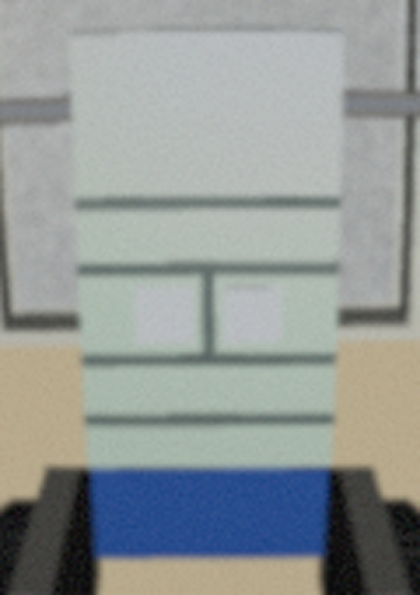

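```bash
cat > pose.py <<'E'
from h import *
from scipy.optimize import least_squares
def norm(uv,K):
    x=(uv[0]-K[0,2])/K[0,0]; y=(uv[1]-K[1,2])/K[1,1]; r=np.hypot(x,y); s=np.tan(r)/r; return [x*s,y*s]
def chamber_pose(d,cor): # TL,TR,BR,BL pixels = (-a,-w),(-a,w),(a,w),(a,-w)
    a,w=.038,.0175
    obj=np.array([[-a,-w,0],[-a,w,0],[a,w,0],[a,-w,0]],float)
    pts=np.array([norm(u,d['K']) for u in cor])
    ok,rv,tv=cv2.solvePnP(obj,pts.reshape(-1,1,2),np.eye(3),None,flags=cv2.SOLVEPNP_ITERATIVE)
    T=d['T'];Rw=T[:3,:3].T@cv2.Rodrigues(rv)[0]; pw=T[:3,:3].T@(tv.ravel()-T[:3,3])
    pr=cv2.projectPoints(obj,rv,tv,np.eye(3),None)[0][:,0]; print('rms px',310*np.sqrt(np.mean((pr-pts)**2)))
    return pw,Rw
if __name__=='__main__':
    d=np.load('w14.npz');P=dict(K=d['K'],camera_from_world=d['T'])
    U=lambda u:(235+(u[0]+.5)/4.8-.5,90+(u[1]+.5)/4.8-.5)
    pts=np.array([onz('wrist',U(u),.021,P)[:2] for u in [(46,103),(740,88),(57,275),(735,264)]])
    m=np.array([[-.015,-.058],[-.015,.058],[.015,-.058],[.015,.058]])
    print(np.linalg.norm(pts[0]-pts[1]),np.linalg.norm(pts[2]-pts[3]),np.linalg.norm(pts[0]-pts[2]),np.linalg.norm(pts[1]-pts[3]))
    fn=lambda v:m@np.array([[np.cos(v[2]),np.sin(v[2])],[-np.sin(v[2]),np.cos(v[2])]])+v[:2]
    r=least_squares(lambda v:(fn(v)-pts).ravel(),[.55,-.188,.28]); print('box',r.x,np.degrees(r.x[2]),(r.fun*1e3).round(1))
    V=lambda u:(260+(u[0]+.5)/3.5-.5,115+(u[1]+.5)/3.5-.5)
    pw,Rw=chamber_pose(d,[V(u) for u in [(72,32),(342,30),(324,556),(95,556)]])
    Q=R.from_quat(read_tcp_rot()); e=np.array(read_eef_pos())
    print('top centre',pw,'in tool',Q.inv().apply(pw-e)); print('axes',Rw.round(3)); print('yaw',np.degrees(np.arctan2(Rw[1,0],Rw[0,0])),'nose up',np.degrees(np.arcsin(Rw[2,0])),'tool x yaw',np.degrees(np.arctan2(*(-Q.as_matrix()[:2,0][::-1]))))
E
python3 pose.py
```

```text
0.11683502167543078 0.11635411560804403 0.029742237618420642 0.030281527641273353
box [ 0.5477173  -0.19145012  0.30193021] 17.299326988442655 [-0.2  0.3  0.3 -0.4  0.1  0.2 -0.1 -0.2]
rms px 0.412132792214141
top centre [ 0.5731769  -0.18197874  0.13100264] in tool [ 0.03477044 -0.00100395 -0.01222713]
axes [[ 0.958 -0.285 -0.038]
 [ 0.285  0.958 -0.022]
 [ 0.043  0.01   0.999]]
yaw 16.5613982078887 nose up 2.4632133740791504 tool x yaw 16.365958624736347
```

Rod-end fit residuals are ≤0.4 mm and the rod spacing measures 30 mm. Pose fit says the plate sits 34.8 mm ahead of the TCP and about 2.5° nose up, so I'll correct the tilt and go above the rods.

```bash
cat >> h.py <<'E'
b=F([.54772,-.19145],.30193)
def place(z,lean,off=(.0348,-.001,-.0082),dx=0,dy=0,dyaw=0.0): # TCP so chamber underside centre is at bridge xy, height z
    q=(R.from_quat(quat(b.yaw+dyaw,lean))).as_quat(); return b.w([dx,dy,z])-R.from_quat(q).apply(off),q
E
python3 - <<'E'
from h import *
p,q=place(.07,-2.2,dyaw=-.0035); movel(p,q,speed=.12); p,q=place(.045,-2.2,dyaw=-.0035); movel(p,q,speed=.08); pause(.1)
P=camera_params('wrist');im=read_camera('wrist');np.savez('w15.npz',im=im,T=P['camera_from_world'],K=P['K'],eef=read_eef_pos())
print(read_time_s(),read_finger_gap(),ft(6))
save(im,'w15.png')
save(np.clip(cv2.resize(im[115:285,225:405],None,fx=3.5,fy=3.5,interpolation=cv2.INTER_CUBIC)*1.5,0,255).astype(np.uint8),'w15y.png')
im=read_camera('scene'); x0,y0=180,150
save(np.clip(cv2.resize(im[y0:y0+130,x0:x0+130],None,fx=4.5,fy=4.5,interpolation=cv2.INTER_CUBIC)*1.5,0,255).astype(np.uint8),'s15.png')
E
```

```text
40.6 0.03412812291289489 [ 0.12348343 -0.2748693  -0.03444724]
```

View pics/w15y.png

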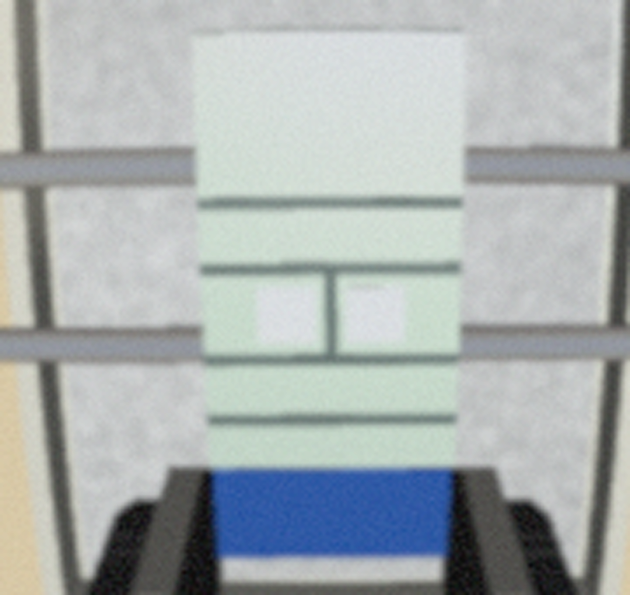

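View pics/s15.png

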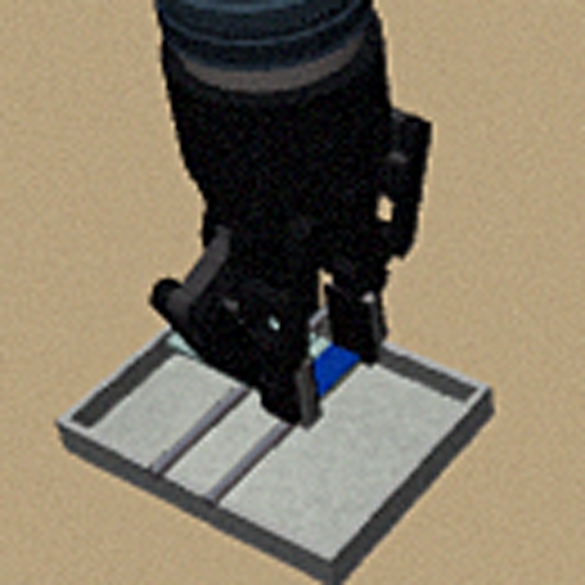

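```bash
python3 - <<'E'
from pose import *
d=np.load('w15.npz');P=dict(K=d['K'],camera_from_world=d['T'])
V=lambda u:(225+(u[0]+.5)/3.5-.5,115+(u[1]+.5)/3.5-.5)
for u in [(130,167),(540,166),(130,344),(540,343)]: print(b.l(onz('wrist',V(u),.024,P)).round(4))
pw,Rw=chamber_pose(d,[V(u) for u in [(194,33),(466,31),(445,556),(216,556)]])
print('box',b.l(pw),'nose up',np.degrees(np.arcsin(Rw[2,0])),'roll',np.degrees(np.arcsin(Rw[2,1])),'yaw rel',np.degrees(np.arctan2(Rw[1,0],Rw[0,0])-b.yaw))
f0=ft(8);z=.045
p,q=place(.031,-2.2,dyaw=-.0035); movel(p,q,speed=.06); z=.031
while z>.0215:
    z-=.0007 if z>.027 else .0004
    p,q=place(z,-2.2,dyaw=-.0035); movel(p,q,speed=.03)
    f=ft(4)-f0
    if np.linalg.norm(f)>1.2:
        g=ft(6)-f0; print(z,f.round(2),g.round(2))
        if g[2]>1.0: break
print(read_time_s(),z,(ft(6)-f0).round(2))
P=camera_params('wrist');im=read_camera('wrist');np.savez('w16.npz',im=im,T=P['camera_from_world'],K=P['K'],eef=read_eef_pos())
save(np.clip(cv2.resize(im[115:285,225:405],None,fx=3.5,fy=3.5,interpolation=cv2.INTER_CUBIC)*1.5,0,255).astype(np.uint8),'w16y.png')
E
```

```text
[-0.0154 -0.0314  0.024 ]
[-0.0153  0.033   0.024 ]
[ 0.0139 -0.0329  0.024 ]
[0.014  0.0344 0.024 ]
rms px 0.4125360778683288
box [8.23667324e-04 3.86225828e-05 4.98589257e-02] nose up -0.6015468218477243 roll 0.017494843160038395 yaw rel -0.1391106189706435
0.021999999999999992 [-0.6  -0.5   1.47] [-0.38 -0.36  1.2 ]
46.3 0.021999999999999992 [-0.44  0.29  1.55]
```

View pics/w16y.png

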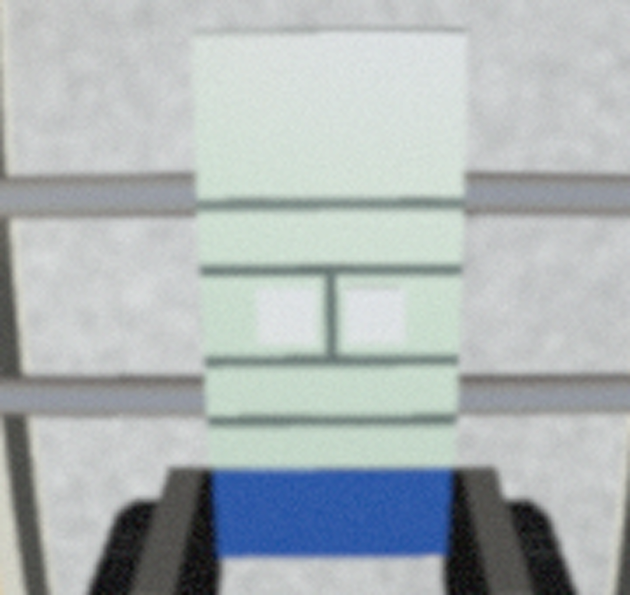

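```bash
python3 - <<'E'
from pose import *
d=np.load('w16.npz');P=dict(K=d['K'],camera_from_world=d['T'])
V=lambda u:(225+(u[0]+.5)/3.5-.5,115+(u[1]+.5)/3.5-.5)
for dz in (0,-.002):
    print(dz,[b.l(onz('wrist',V(u),.024+dz,P)).round(4).tolist()[:2] for u in [(130,196),(540,195),(130,396),(540,395)]])
    print([b.l(onz('wrist',V(u),.028+dz,P)).round(4).tolist()[:2] for u in [(192,32),(468,30),(446,556),(215,556)]])
pw,Rw=chamber_pose(d,[V(u) for u in [(192,32),(468,30),(446,556),(215,556)]])
print('box',b.l(pw),'nose up',np.degrees(np.arcsin(Rw[2,0])),'roll',np.degrees(np.arcsin(Rw[2,1])),'yaw rel',np.degrees(np.arctan2(Rw[1,0],Rw[0,0])-b.yaw))
E
```

```text
0 [[-0.0153, -0.0272], [-0.0153, 0.0287], [0.0138, -0.0289], [0.0139, 0.0301]]
[[-0.0375, -0.0176], [-0.0377, 0.0178], [0.0379, 0.017], [0.0378, -0.0172]]
-0.002 [[-0.0149, -0.0276], [-0.0149, 0.0291], [0.0146, -0.0293], [0.0147, 0.0306]]
[[-0.0375, -0.0178], [-0.0376, 0.0181], [0.0391, 0.0172], [0.0389, -0.0174]]
rms px 0.3270571099541064
box [3.74428512e-04 1.41843245e-05 2.81741294e-02] nose up -1.7834254191414272 roll -0.027467369039635432 yaw rel -0.14900874508860898
```

```bash
python3 - <<'E'
from h import *
k=dict(dx=-.0008,dyaw=-.001)
p,q=place(.0235,-1.7,**k); movel(p,q,speed=.03)
f0=ft(8); t0=read_ft_torque(); z=.0235
while z>.0205:
    z-=.0004
    p,q=place(z,-1.7,**k); movel(p,q,speed=.03)
    f=ft(4)-f0
    if f[2]>1.0:
        g=ft(6)-f0; print(z,f.round(2),g.round(2))
        if g[2]>1.0: break
e0=np.array(read_eef_pos())
move_gripper(.044,20); print(read_finger_gap(),(ft(6)-f0).round(2),read_time_s())
save(read_camera('wrist'),'w17.png')
p[2]+=.08; movel(p,q,speed=.08)
pause(.1)
P=camera_params('wrist');im=read_camera('wrist');np.savez('w18.npz',im=im,T=P['camera_from_world'],K=P['K'],eef=read_eef_pos());save(im,'w18.png')
save(np.clip(cv2.resize(im[110:280,215:415],None,fx=3.5,fy=3.5,interpolation=cv2.INTER_CUBIC)*1.5,0,255).astype(np.uint8),'w18y.png')
print(read_time_s())
E
```

```text
0.021499999999999995 [-1.07 -0.34  3.02] [-0.76 -0.65  3.15]
0.043938169900643136 [ 0.02 -0.24 -0.17] 48.5
49.85
```

View pics/w18.png

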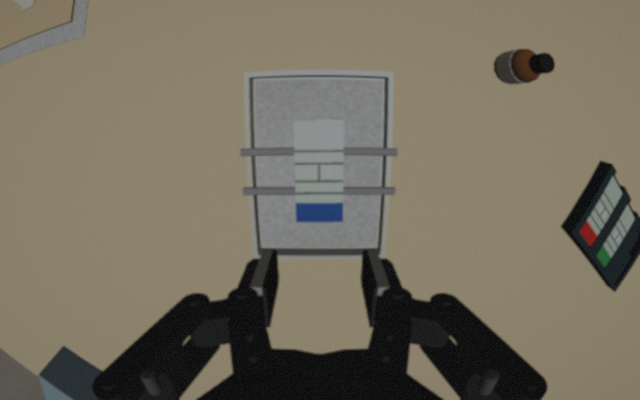

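View pics/w18y.png

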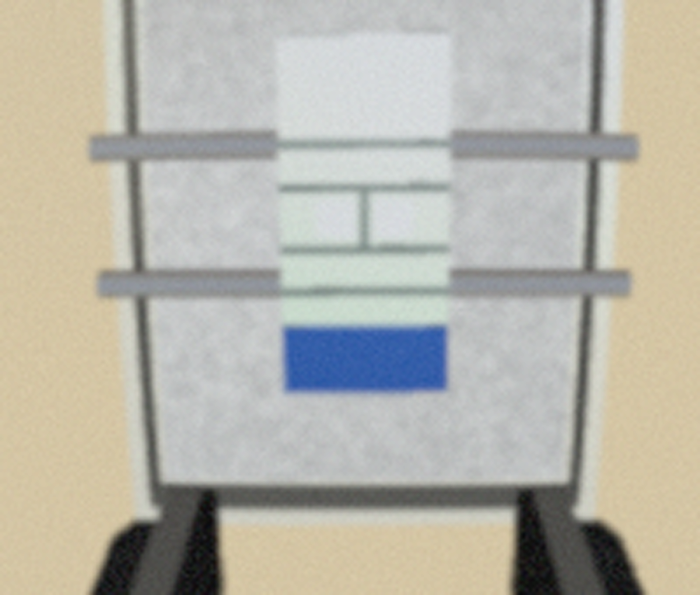

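```bash
python3 - <<'E'
from pose import *
d=np.load('w18.npz');P=dict(K=d['K'],camera_from_world=d['T'])
V=lambda u:(215+(u[0]+.5)/3.5-.5,110+(u[1]+.5)/3.5-.5)
r=np.array([b.l(onz('wrist',V(u),.021,P))[:2] for u in [(90,148),(638,148),(98,284),(630,283)]])
c=np.array([b.l(onz('wrist',V(u),.028,P))[:2] for u in [(277,37),(451,35),(447,391),(285,391)]])
print(r.round(4),r.mean(0)); print(c.round(4),c.mean(0)); print('offset mm',(c.mean(0)-r.mean(0))*1e3)
print('yaw rods',np.degrees(np.arctan2(-(r[1]-r[0]+r[3]-r[2])[0],(r[1]-r[0]+r[3]-r[2])[1])),'plate',np.degrees(np.arctan2(*((c[2]+c[3]-c[0]-c[1])[::-1]))))
pw,Rw=chamber_pose(d,[V(u) for u in [(277,37),(451,35),(447,391),(285,391)]])
print('nose up',np.degrees(np.arcsin(Rw[2,0])),'roll',np.degrees(np.arcsin(Rw[2,1])),b.l(pw))
im=read_camera('scene'); x0,y0=180,190
save(np.clip(cv2.resize(im[y0:y0+100,x0:x0+130],None,fx=5.5,fy=5.5,interpolation=cv2.INTER_CUBIC)*1.5,0,255).astype(np.uint8),'s18.png')
E
```

```text
[[-0.015  -0.0583]
 [-0.0148  0.0583]
 [ 0.015  -0.0584]
 [ 0.015   0.0582]] [ 4.74567012e-05 -2.97923292e-05]
[[-0.0377 -0.0173]
 [-0.0381  0.0174]
 [ 0.0372  0.0178]
 [ 0.0372 -0.0171]] [-0.00035642  0.00021805]
offset mm [-0.40387883  0.24784635]
yaw rods -0.035469943587455144 plate 0.2260856853770071
rms px 0.11511181482462128
nose up -0.2680489728968397 roll 0.7484591455620644 [0.00012639 0.00020136 0.02582443]
```

View pics/s18.png

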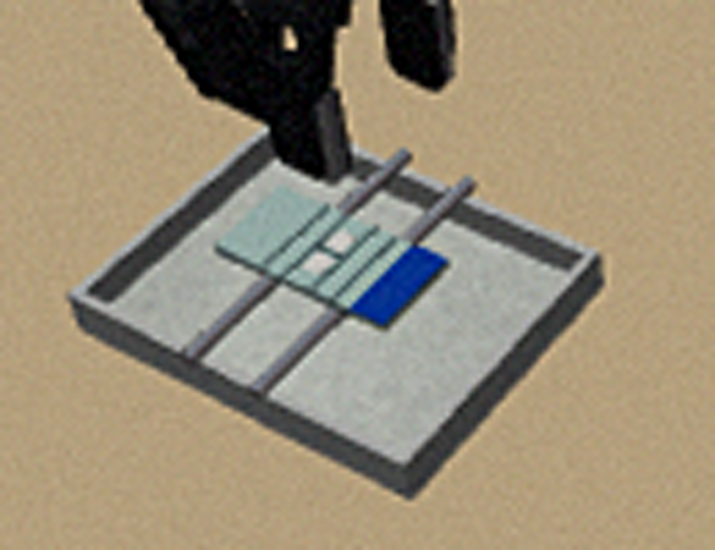

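The plate lies level across both rods, face up, about 0.5 mm off centre and 0.3° off the box axis. Nothing is touching it. Handing in.

```bash
python3 - <<'E'
from h import *
print(read_time_s()); print(sign_off())
E
```

```text
49.9
the job is handed in; nothing more can be done
None
```

The blue chamber is out of the tray and lying face up and level across the two rods of the humid box. I handed the job in at 49.9 s, with the gripper open and clear; no verdict was reported.

**What I did:**
- I pressed the plain end down into the finger well with about 3 N and eased the chamber 16.5 mm along the bay. The measured force peaked at about 7 N for a moment and mostly stayed at 3–6 N.
- I let it down slowly so it stayed propped, with the blue end about 8 mm beyond the rim. I then gripped it by its long edges at 20 N, lifted it, and set it on the rods with about 3 N before letting go.

**Last checks:**
- **Centring:** the wrist picture puts the chamber's centre 0.4 mm (lengthwise) and 0.25 mm (crosswise) from the middle of the rods.
- **Alignment:** it is about 0.3° off the box's long axis. The fitted tilt was −0.3° lengthwise and 0.7° crosswise, which is within measurement noise for level.
- **Other things:** the red and green chambers still looked seated in the last wrist picture. The bottle was visible there and nothing came near it or the timer, but I did not re-measure any of their positions.

**What disagreed:**
- **Fingertip position:** the fingertips are about 10 mm behind the reported TCP, not 19 mm ahead as the description says. I worked from the camera value, and the contacts confirmed it.
- **Rod height:** contact with the rods came about 2 mm lower than I computed.
- **Jaw closing:** when the jaws closed on the chamber in the tray, about 2.4 N of upward force showed on the tool, probably the tips brushing the tray top.

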